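# Hang the dauber carrier on the rail and run it up to the stop

## Robot

A 6-joint arm with a two-finger parallel gripper is mounted at the origin on the work surface. World frame = base frame: x ahead of the robot, y to its left, z up, the work surface at z = 0. Lengths are in m, angles in rad, forces in N, time in s.
With the tool pointing down it reaches from about 0.3 to 0.875 m from the base axis. Payload 4.2 kg.
Tool frame: the origin (TCP) lies on the centre line of the jaws, within the pads' length; the fingertips stand 8 mm ahead of it and the grasp point (between the pads) lies 11 mm behind it (r.nose_length is the distance from the TCP to the fingertips, in m); z points along the fingers, y is the line along which they close (so a half turn about z gives the same grasp; the last joint's range is limited). The gripper opens to 85 mm and grips with 20 to 120 N. Pads are 22 mm wide; open, the fingers measure 114 mm over their backs; the gripper's body (76 mm by 85 mm) begins 54 mm behind the grasp point. The pads swing forward as they close: fully open they stand 13 mm farther back than shut.
Start: joints at [-1.306, 0.32, 1.565, -0, 1.257, -0.02], TCP at [0.162, -0.552, 0.239] pointing down, gripper open.
Joint ranges: [-3.11, 3.11], [-0.84, 2.01], [0.21, 2.61], [-1.34, 4.49], [0.05, 2.63], [-2.56, 2.56]. Speed limits (rad/s): [2.57, 2.57, 3.14, 3.14, 3.14, 3.14].

## Interface

Orientations are given as [roll, pitch, yaw] about the fixed x, y, z axes, in that order (R = Rz(yaw) Ry(pitch) Rx(roll)).
In Python, from workcell import sensors, imaging, job, find_in, silhouettes, r gives the robot as it stands. The module is installed in compiled form; this text tells all that it offers.
- The arm moves only by the shell command python3 -m handwheel 'ROWS' [OPENING] [FORCE]. ROWS is JSON, a list of rows, each an object of numbers: "x", "y", "z": the shift along the tool's x, y, z each as a share of 0.4 m, from -1 to 1; "yaw": the turn about the tool's z as a share of 0.1 rad, from -1 to 1. In form: [{"x": .., "y": .., "z": .., "yaw": ..}, ...]. A call has exactly 5 rows; each row shifts and turns the commanded pose from where the row before left it, along the tool's axes as they then stand; what a row does not reach is not made up. A row lasts 1/8 s, in which the tool goes at most 62.5 mm and 10.7 degrees, less where a joint would pass 70% of its speed; a pose out of reach is approached as far as the arm can. A call with a number of a shift or a turn outside -1 to 1 is refused whole. A call with a gripper value outside its range is refused whole. OPENING is the closure, from -1 (fully open) to 1 (shut), set as the call begins (- or left out, the last holds). The fingers move at their own pace and stop on an object; FORCE is the grip in N (left out, the last holds). Time passes only in rows, so rows that do not move let the fingers close, or fill a call up. It gives the time, the measured TCP pose, the force, the opening and the grip force at its end, in the units of the state.
- sensors.observe(): the state, without advancing time (a new reading comes with each control period).
- imaging.capture(name): name is "side" or "top"; returns a dict with "frame" (400x640x3 uint8, red, green, blue), "z_map" (400x640 float32, m along the optical axis (not along the pixel's ray), 0 where there is no reading), "mtx" (3x3 intrinsics, pixels), "cam_to_world" (4x4, takes a point from camera to world coordinates). Camera axes: x right, y down, z forward; pixel columns grow to the right and rows downward; lengths in m; the calibration is good to about 2 mm. A picture is of the moment at which its call begins.
- job.hand_in(): hands the job in; it is judged then, once.
Trained networks look in a picture, given as the dict that the camera call returned (one of the last four; its "shot" number tells which), for a name from the list of things; names that differ only in an ending like _2 or _b are one class to them, and where a whole thing is asked for, a point or a joint stands for the part that bears it (a point fixed in the world has none). Each returns a list of dicts, best first, with "confidence" (0 to 1); they miss things now and then, are a little off and sometimes report something else, mostly with a low value. They report only what shows in the picture. A call takes as long as a camera call. They do not tell look-alikes from the thing itself.
- find_in(picture, query): "at" ([x, y, z] in m, in world coordinates, good to about 4 mm: the middle of the surface that is visible of it).
- silhouettes(picture, query): "mask" (400x640 bool, what is visible of it).
The state is a dict: "time_s": time; "joints": joint angles; "dq": joint speeds; "tau": joint torques, N m; "position": TCP position; "eef_rot": TCP orientation; "ft_force": force on the tool from outside, world axes, zero at the start; "wrist_torque": the same for the moment, N m; "finger_gap": finger opening in m; "finger_force": force on a finger pad.
Only numpy, scipy, OpenCV 4.12 (cv2) and the standard library are available. Lean on these libraries where they do the work, as an engineer would, in place of code of your own. Each camera call takes 0.05 s, during which the arm holds its last target. There are 200 camera calls.

## Task

Hook the dauber carrier over the brass rail at the rail's open section, where no keeper stands above it, and let it seat there; then slide it along the rail under the keeper until you feel it bear against the stop collar, and leave it hanging there touching the collar. The collar is held by friction only: press against it gently for a moment and do not shift it. Leave everything else where it stands.

Things in the scene. Friction and masses are not known exactly. Their poses are not given: they have to be found in the camera images.
- carrier: Loose dauber carrier, 0.25 kg, standing upright on its grey bristles (40 x 56 x 38 mm) under a dark rosewood back (46 x 62 mm, top at z = 60 mm). Steel strap hook above, wooden grip at -x. Origin: on the underside, 5 mm to -x of the bristles' centre. z up; x points from the grip to the hook's lip; y across. It hangs in about the same upright attitude, within a few degrees.
- carrier_hook (a point): Point in the hook, at (0, 0, 110) mm in the carrier's frame, where the rail's axis lies when it hangs seated. Axes as the carrier. Hook: steel strap 60 mm wide (y), 3 mm thick; relative to this point: back plate at x = -12 to -9 mm, flat top at z = +6 to +9 mm, lip at x = +9 to +12 mm reaching down to z = -12 mm; inside width 18 mm.
- carrier_grip (a point): Centre of the wooden grip, at (-62, 0, 115) mm in the carrier's frame, axes as the carrier: a bar 24 mm wide (y), 14 mm thick, 60 mm long, leaning 35 degrees from vertical, its long axis along (-0.574, 0, 0.819). A steel bracket 24 mm wide (z = 87 to 93 mm) joins its foot to the strap's back plate.
- carrier_side (a point): Point on the -y edge of the carrier's strap, at (0, -30, 110) mm in the carrier's frame: the side that meets the collar.
- rack: Fixed rack; origin on the table under the rail's middle; y along the rail, x away from the robot at yaw 0. Brass rail 12 mm thick, axis 190 mm up, between posts (24 x 16 mm) at y = -200 and +200 mm. A wooden ledge (x = -55 to -12 mm, underside 260 mm up, small fixed tins on it up to 296 mm) overhangs the robot side: no room for an upright gripper; one tilted back to -x by about 35 degrees passes.
- rack_open (a point): On the rail's axis in the middle of its open section, at (0, 105, 190) mm in the rack's frame; axes as the rack. The open section runs from y = +40 to +192 mm. From y = -192 to +40 mm a dark steel keeper (x = -18 to +6 mm) stands over the rail, its underside 24 mm above the rail's axis: a hook slides along beneath it but can be put on only in the open section.
- collar: Brass stop collar on the rail under the keeper, 30 mm in diameter, 18 mm long, origin at its centre on the rail's axis, axes as the rack. Held on the rail by friction: a push of about 18 N along the rail shifts it.
- collar_face (a point): Centre of the collar's +y end face (towards the open section), on the rail's axis. Axes as the rack.
- tin: Black polish tin, 76 mm across, 26 mm high, loose; leave alone. Origin under its centre.
- cup: White porcelain cup, 72 mm across, 60 mm high, loose; leave alone. Origin under its centre.
- brush: Shine brush, 160 x 50 x 45 mm, lying along its x, loose; leave alone. Origin under its centre.
- heel_plate: Brass heel plate, 90 x 60 mm, up to 26 mm high, loose; leave alone. Origin under its centre.
- bottle: Amber glass bottle, 52 mm across, 110 mm high, loose; leave alone. Origin under its centre.
- dauber: Plain dauber with a round handle and no hanger, 150 mm long, 36 mm high, lying along its x beyond the rack, loose; leave alone.
Not all that is in view belongs to the job. Several things look just like the carrier: the one meant starts farthest to the robot's right.

How it is judged:
By the outcome, as a careful person would: the job done as asked, in the order asked, and still so for the second after the job is handed in, with the robot touching nothing.
It also fails if it takes over 53 s, if anything falls off the work surface, if the arm or the gripper's body presses on something with over 40 N, if the wrist force passes 120 N, or if a joint passes its speed limit or range.

## Working session

There is one attempt and no reset: what is moved stays moved. The work goes in short steps, Python scripts to look and compute and a shell command to move; the robot and the scene stay as the last step left them, time stands still between calls to the robot, and variables do not carry over. Pictures are saved under pics/ and viewed, at most 10 in all, crops included, and the job is handed in when it is done.

```bash
mkdir -p pics; cat > h.py <<'E'
from workcell import sensors, imaging, job, find_in, silhouettes, r
import numpy as np, cv2
def cloud(p):
    z=p["z_map"];K=p["mtx"];v,u=np.mgrid[:400,:640]
    c=np.stack([(u-K[0,2])/K[0,0]*z,(v-K[1,2])/K[1,1]*z,z,np.ones_like(z)],-1)
    w=(c@np.array(p["cam_to_world"]).T)[...,:3]; w[z<=0]=np.nan; return w
def px(p,P):
    T=np.linalg.inv(p["cam_to_world"]);c=T[:3,:3]@np.array(P)+T[:3,3];q=p["mtx"]@c;return (q[:2]/q[2]).round(0)
def save(p,n,crop=None,s=1):
    f=p["frame"][...,::-1]
    if crop: f=f[crop[1]:crop[3],crop[0]:crop[2]]
    cv2.imwrite("pics/"+n,cv2.resize(f,None,fx=s,fy=s,interpolation=cv2.INTER_CUBIC))
E
python3 - <<'E'
from h import *
s=sensors.observe();print({k:np.round(v,3) for k,v in s.items()})
for n in("top","side"):
    p=imaging.capture(n);save(p,n+"0.png");print(n,np.round(p["cam_to_world"],3).tolist(),p["mtx"].round(0).tolist())
    for q in("carrier","rack","collar","carrier_hook","carrier_grip","rack_open","collar_face"):
        try:
            for d in find_in(p,q): print(q,np.round(d["at"],3),round(d["confidence"],2),px(p,d["at"]))
        except Exception as e: print(q,e)
E
```

```text
{'time_s': np.float64(0.0), 'joints': array([-1.306,  0.32 ,  1.566,  0.   ,  1.257, -0.02 ]), 'dq': array([ 0.001, -0.002, -0.001,  0.001,  0.001,  0.   ]), 'tau': array([ 1.0000e-03, -4.1552e+01, -2.3416e+01,  0.0000e+00,  8.0000e-03,
        0.0000e+00]), 'position': array([ 0.161, -0.551,  0.238]), 'eef_rot': array([-3.14 , -0.   ,  0.285]), 'ft_force': array([ 0.753, -0.165,  0.473]), 'wrist_torque': array([ 0.014, -0.018,  0.028]), 'finger_force': np.float64(0.0), 'finger_gap': np.float64(0.085)}
top [[0.015, -0.993, 0.12, 0.32], [-1.0, -0.014, 0.007, 0.095], [-0.005, -0.12, -0.993, 1.783], [0.0, 0.0, 0.0, 1.0]] [[516.0, 0.0, 317.0], [0.0, 516.0, 204.0], [0.0, 0.0, 1.0]]
carrier [0.472 0.166 0.119] 0.73 [298. 218.]
carrier [0.26  0.517 0.108] 0.62 [188. 283.]
carrier [0.262 0.327 0.116] 0.57 [247. 283.]
rack [ 0.59  -0.022  0.273] 0.72 [360. 175.]
rack [0.472 0.167 0.119] 0.6 [298. 218.]
carrier_hook [0.471 0.169 0.122] 0.76 [297. 219.]
carrier_hook [0.257 0.523 0.107] 0.66 [186. 284.]
carrier_hook [0.263 0.322 0.12 ] 0.59 [248. 283.]
carrier_grip [0.264 0.322 0.118] 0.91 [248.
[... 357 characters left out ...]
41 0.062] 0.97 [385. 280.]
carrier [0.256 0.542 0.085] 0.95 [373. 326.]
carrier [0.479 0.182 0.064] 0.77 [333. 233.]
carrier [ 0.454 -0.154  0.041] 0.69 [362. 187.]
carrier [0.785 0.012 0.031] 0.33 [271. 196.]
rack [0.596 0.165 0.214] 0.84 [302. 189.]
carrier_hook [0.259 0.54  0.08 ] 0.86 [371. 327.]
carrier_hook [0.476 0.184 0.06 ] 0.74 [333. 234.]
carrier_hook [0.26  0.338 0.061] 0.57 [385. 280.]
carrier_grip [0.26  0.342 0.059] 0.87 [385. 281.]
carrier_grip [0.48  0.18  0.059] 0.71 [333. 234.]
carrier_grip [0.252 0.538 0.084] 0.68 [374. 326.]
rack_open [0.592 0.166 0.209] 0.83 [303. 191.]
rack_open [ 0.439 -0.308  0.045] 0.63 [374. 167.]
collar_face [ 0.453 -0.152  0.039] 0.19 [362. 187.]
```

View pics/top0.png

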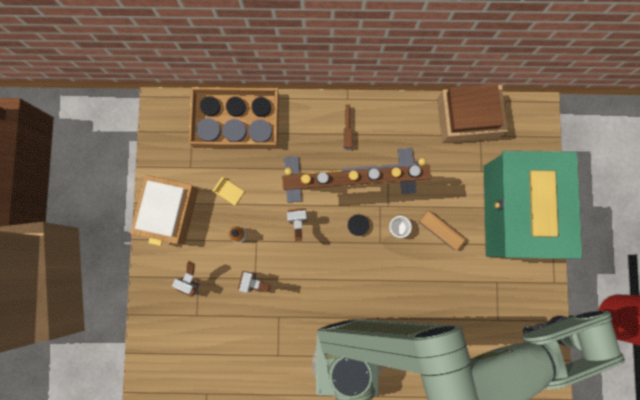

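View pics/side0.png

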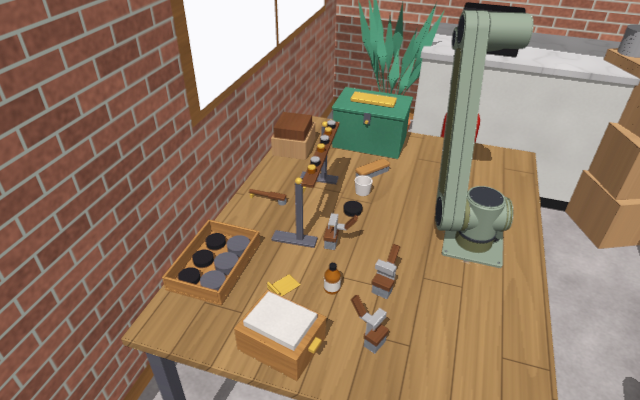

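Top view: the carrier look-alikes are at px (298,222), (188,283) and (248,283). The plain dauber is at (348,130), beyond the rack. The robot's right is low y, which is the right side of the image, so the choice is (298,222) at world (0.475, 0.167). Next I'll check it in a crop and measure it together with the rack.

```bash
python3 - <<'E'
from h import *
p=imaging.capture("top");w=cloud(p);q=imaging.capture("side");ws=cloud(q)
a=cv2.resize(p["frame"][140:270,270:440],None,fx=4,fy=4,interpolation=cv2.INTER_CUBIC)[:520,:400]
b=cv2.resize(q["frame"][110:260,260:400],None,fx=3.46,fy=3.46,interpolation=cv2.INTER_CUBIC)[:519]
b=cv2.resize(b,(400,520));cv2.imwrite("pics/c1.png",np.hstack([a,b])[...,::-1])
def box(m,n):
    P=m[:,:2].astype(np.float32);(c,s,an)=cv2.minAreaRect(P);print(n,len(P),np.round(c,4),np.round(s,4),round(an,1),"z",np.nanpercentile(m[:,2],[5,50,95]).round(3))
def sel(W,x,y,z): return W[(W[...,0]>x[0])&(W[...,0]<x[1])&(W[...,1]>y[0])&(W[...,1]<y[1])&(W[...,2]>z[0])&(W[...,2]<z[1])]
for n,W in(("top",w),("side",ws)):
    X=(.38,.53);Y=(.1,.24)
    box(sel(W,X,Y,(.112,.126)),n+" strap");box(sel(W,X,Y,(.03,.16)),n+" all")
    print(n,"bar",sel(W,X,Y,(.125,.17)).mean(0).round(4))
    box(sel(W,(.45,.75),(-.26,.3),(.24,.275)),n+" ledge")
    # posts: high points
    L=sel(W,(.45,.75),(-.3,.3),(.24,.275))
    R=sel(W,(.45,.75),(-.3,.3),(.16,.215));
    if len(R):print(n,"railish",len(R),R.min(0).round(3),R.max(0).round(3))
    for yy in((.08,.3),(-.3,-.08)):
        B=sel(W,(.45,.75),yy,(.004,.03)); box(B,n+" low%s"%(yy,))
for n,P in(("top",p),("side",q)):
    for d in silhouettes(P,"collar")[:3]+silhouettes(P,"collar_face")[:2]:
        m=d["mask"];v,u=np.where(m);print(n,"collar",round(d["confidence"],2),m.sum(),u.mean().round(),v.mean().round(),np.nanmean((w if n=="top" else ws)[m],0).round(3))
E
```

```text
top strap 153 [0.4591 0.1716] [0.0749 0.0586] 3.0 z [0.113 0.119 0.125]
top all 400 [0.4568 0.1701] [0.1125 0.061 ] 6.7 z [0.057 0.113 0.139]
top bar [0.4214 0.1658 0.1351]
top ledge 1008 [ 0.5966 -0.0085] [0.0674 0.4403] 5.1 z [0.266 0.272 0.275]
top railish 67 [ 0.607 -0.171  0.187] [0.641 0.184 0.215]
top low(0.08, 0.3) 1206 [0.6002 0.1901] [0.2197 0.2998] 89.8 z [0.004 0.007 0.018]
top low(-0.3, -0.08) 1176 [ 0.6001 -0.1904] [0.2996 0.2197] 0.2 z [0.004 0.007 0.018]
side strap 113 [0.4581 0.1664] [0.0854 0.0614] 18.5 z [0.114 0.12  0.124]
side all 471 [0.4557 0.1731] [0.112 0.066] 6.1 z [0.04  0.092 0.136]
side bar [0.4135 0.1692 0.1356]
side ledge 392 [ 0.5952 -0.0063] [0.0677 0.4426] 5.4 z [0.247 0.272 0.275]
side railish 115 [0.587 0.119 0.161] [0.612 0.206 0.215]
side low(0.08, 0.3) 862 [0.5988 0.1901] [0.2975 0.2191] 0.3 z [0.004 0.01  0.02 ]
side low(-0.3, -0.08) 492 [ 0.5995 -0.1889] [0.2995 0.2164] 0.5 z [0.004 0.008 0.026]
```

View pics/c1.png

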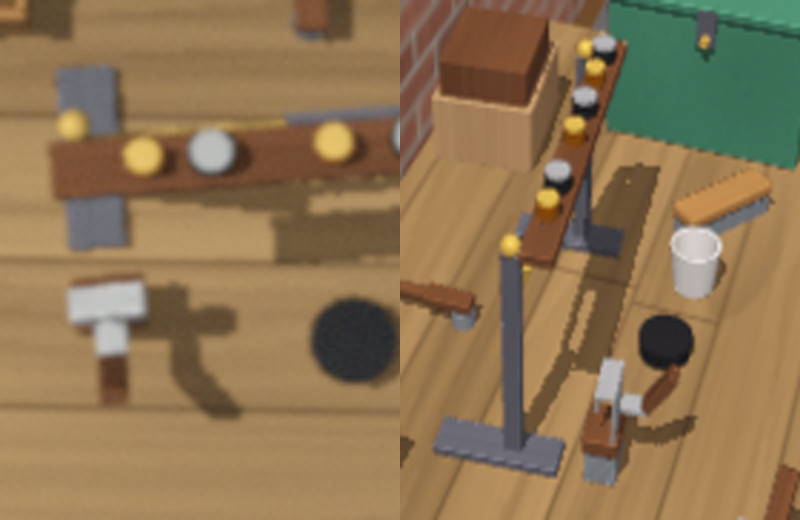

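The crop (left: top, right: side) shows the strap hook with a wooden back below it and a bar grip towards the robot. It stands alone in front of the rack's open end, so it is the right carrier, with yaw about 0.1. The rows have no tilt axis, so I'll go up and over first, then see what the arm does at the edge of its reach.

```bash
python3 -m handwheel '[{"z":-0.15,"yaw":0.92},{"z":-0.15,"yaw":0.92},{"x":0.083,"y":-0.132},{"x":0.083,"y":-0.132},{"x":0.083,"y":-0.132}]' -1; python3 -m handwheel '[{"x":0.083,"y":-0.132},{"x":0.083,"y":-0.132},{"x":0.083,"y":-0.132},{"x":0.083,"y":-0.132},{"x":0.083,"y":-0.132}]'
python3 - <<'E'
from h import *
p=imaging.capture("top");w=cloud(p);f=p["frame"].astype(int)
m=(w[...,2]>.262)&(w[...,2]<.28)&(w[...,0]>.5)&(w[...,0]<.7)&(abs(w[...,1])<.25)&(f[...,0]>1.5*f[...,2])&(f[...,0]<150)
P=w[m];print("ledge",cv2.minAreaRect(P[:,:2].astype(np.float32)),len(P))
y=P[:,1];k=np.polyfit(y,P[:,0],1);print("line",k)
b=(w[...,2]>.2)&(w[...,0]>.5)&(w[...,0]<.7)&(abs(w[...,1])<.27)&(f[...,0]>170)&(f[...,1]>120)&(f[...,2]<120)
n,l,s,c=cv2.connectedComponentsWithStats(b.astype(np.uint8))
for i in range(1,n): print("yellow",s[i,4],c[i].round(1),w[l==i].mean(0).round(4),w[l==i].max(0).round(3))
c0=(w[...,0]>.43)&(w[...,0]<.53)&(w[...,1]>.1)&(w[...,1]<.24)&(w[...,2]>.113)&(w[...,2]<.126)&(f.max(-1)-f.min(-1)<30)&(f[...,0]>150)
Q=w[c0];Q2=Q[Q[:,0]>.462];print("strap",cv2.minAreaRect(Q2[:,:2].astype(np.float32)),len(Q2),"all",cv2.minAreaRect(Q[:,:2].astype(np.float32)))
s=sensors.observe();print(s["joints"].round(3),s["eef_rot"].round(3))
E
```

```text
ledge ((0.5940697193145752, -0.009525224566459656), (0.06290721893310547, 0.43845927715301514), 4.998785495758057) 1414
line [-0.08194392  0.58047146]
yellow 39 [421.3 160.9] [ 0.6344 -0.2033  0.275 ] [ 0.644 -0.196  0.283]
yellow 38 [287.1 170.9] [0.5986 0.1944 0.2756] [0.608 0.204 0.285]
yellow 66 [395.8 171.6] [ 0.5975 -0.1248  0.2935] [ 0.613 -0.113  0.302]
yellow 1 [327. 171.] [0.614  0.0751 0.2004] [0.614 0.075 0.2  ]
yellow 68 [353.  174.9] [5.858e-01 3.000e-04 2.947e-01] [0.599 0.012 0.301]
yellow 64 [305.1 178.3] [0.574  0.1399 0.2948] [0.587 0.152 0.303]
strap ((0.48394301533699036, 0.1729794144630432), (0.023974481970071793, 0.05833367630839348), 6.971083641052246) 127 all ((0.48394301533699036, 0.1729794144630432), (0.023974481970071793, 0.05833367630839348), 6.971083641052246)
[-1.306  0.32   1.565 -0.     1.257 -0.02 ] [3.142 0.    0.285]invalid input at $[0]: expected keys x, y, z, yaw
invalid input at $[0]: expected keys x, y, z, yaw
```

```bash
python3 -m handwheel '[{"x":0,"y":0,"z":-0.15,"yaw":0.92},{"x":0,"y":0,"z":-0.15,"yaw":0.92},{"x":0.083,"y":-0.132,"z":0,"yaw":0},{"x":0.083,"y":-0.132,"z":0,"yaw":0},{"x":0.083,"y":-0.132,"z":0,"yaw":0}]' -1; python3 -m handwheel '[{"x":0.083,"y":-0.132,"z":0,"yaw":0},{"x":0.083,"y":-0.132,"z":0,"yaw":0},{"x":0.083,"y":-0.132,"z":0,"yaw":0},{"x":0.083,"y":-0.132,"z":0,"yaw":0},{"x":0.083,"y":-0.132,"z":0,"yaw":0}]'
python3 -c "
from h import *
s=sensors.observe();print(s['joints'].round(3),s['eef_rot'].round(3),s['position'])"
```

```text
time_s: 1.78
position: [0.2453, -0.3826, 0.3595]
eef_rot: [3.141, -0.001, 0.1]
ft_force: [1.2, -0.7, -0.1]
finger_gap: 0.0855
finger_force: 0.0
time_s: 2.4
position: [0.3838, -0.103, 0.3597]
eef_rot: [3.141, -0.001, 0.101]
ft_force: [1.4, 0.0, -0.5]
finger_gap: 0.0853
finger_force: 0.0
[-0.291 -0.028  1.687 -0.     1.481  1.179] [ 3.141e+00 -1.000e-03  1.010e-01] [ 0.38377131 -0.10298553  0.35967839]
```

```bash
python3 -m handwheel '[{"x":0.125,"y":-0.08,"z":-0.05,"yaw":0},{"x":0.125,"y":-0.08,"z":-0.05,"yaw":0},{"x":0.125,"y":-0.08,"z":-0.05,"yaw":0},{"x":0.14,"y":-0.05,"z":-0.04,"yaw":0},{"x":0.15,"y":-0.02,"z":0,"yaw":0}]'; python3 -m handwheel '[{"x":0.15,"y":0,"z":0,"yaw":0},{"x":0.15,"y":0,"z":0,"yaw":0},{"x":0.15,"y":0,"z":0,"yaw":0},{"x":0.15,"y":0,"z":0,"yaw":0},{"x":0.15,"y":0,"z":0,"yaw":0}]'
python3 -c "
from h import *
s=sensors.observe();print(s['joints'].round(3),s['eef_rot'].round(3),s['position'])"
```

```text
time_s: 3.02
position: [0.6367, 0.0469, 0.4373]
eef_rot: [3.141, -0.004, 0.103]
ft_force: [0.7, -0.6, 0.7]
finger_gap: 0.0853
finger_force: 0.0
time_s: 3.65
position: [0.853, 0.0687, 0.3796]
eef_rot: [3.14, -0.063, 0.101]
ft_force: [-0.2, -0.4, 0.9]
finger_gap: 0.0855
finger_force: 0.0
[6.700e-02 8.760e-01 2.160e-01 1.000e-03 1.987e+00 1.537e+00] [ 3.14  -0.063  0.101] [0.85299268 0.06871333 0.3796449 ]
```

```bash
python3 -c "
from h import *
p=imaging.capture('side');w=cloud(p);save(p,'s2.png')
for z in(.1,.3,.5,.7):
    m=(abs(w[...,2]-z)<.05)&(w[...,0]>.7)&(abs(w[...,1])<.4);print(z,m.sum(),np.nanpercentile(w[m][:,0],[1,5,25,50,75,99]).round(2) if m.sum() else '')
"
```

```text
0.1 4056 [0.73 0.77 0.89 1.21 1.22 1.22]
0.3 3431 [1.2  1.2  1.21 1.22 1.22 1.22]
0.5 4886 [0.81 0.83 1.2  1.21 1.22 1.22]
0.7 5964 [0.71 0.74 0.83 1.21 1.22 1.22]
```

View pics/s2.png

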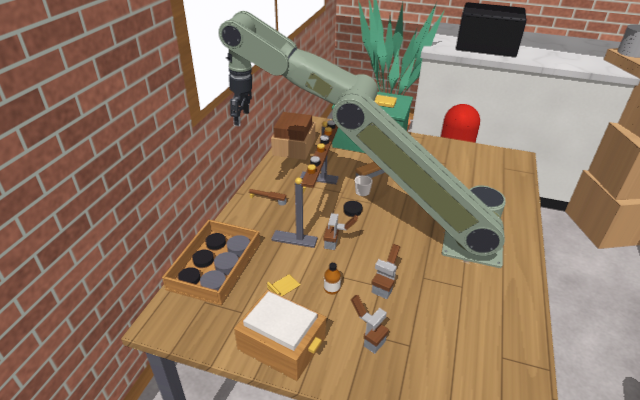

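The side view shows the arm almost straight beyond the rack, with the gripper at px (238,105) and the wall still 0.35 m away. The tool has begun to tilt in the right direction, so I'll keep pushing outward.

```bash
python3 -m handwheel '[{"x":0.15,"y":0,"z":-0.02,"yaw":0},{"x":0.15,"y":0,"z":-0.02,"yaw":0},{"x":0.15,"y":0,"z":-0.02,"yaw":0},{"x":0.15,"y":0,"z":-0.02,"yaw":0},{"x":0.15,"y":0,"z":-0.02,"yaw":0}]'
python3 -c "
from h import *
s=sensors.observe();print(s['joints'].round(3),s['eef_rot'].round(3),s['position'])"
```

```text
time_s: 4.32
position: [0.9393, 0.081, 0.3421]
eef_rot: [3.137, -0.253, 0.101]
ft_force: [0.1, -0.2, 0.5]
finger_gap: 0.0854
finger_force: 0.0
[0.073 0.931 0.215 0.002 1.743 1.544] [ 3.137 -0.253  0.101] [0.93933041 0.08098632 0.34211555]
```

```bash
python3 -m handwheel '[{"x":0.15,"y":0,"z":-0.04,"yaw":0},{"x":0.15,"y":0,"z":-0.04,"yaw":0},{"x":0.15,"y":0,"z":-0.04,"yaw":0},{"x":0.15,"y":0,"z":-0.04,"yaw":0},{"x":0.15,"y":0,"z":-0.04,"yaw":0}]'
python3 -m handwheel '[{"x":0.15,"y":0,"z":-0.04,"yaw":0},{"x":0.15,"y":0,"z":-0.04,"yaw":0},{"x":0.15,"y":0,"z":-0.04,"yaw":0},{"x":0,"y":0,"z":0,"yaw":0},{"x":0,"y":0,"z":0,"yaw":0}]'
python3 -c "
from h import *
s=sensors.observe();print(s['joints'].round(3),s['eef_rot'].round(3),s['position'])"
```

```text
time_s: 4.95
position: [0.9839, 0.0888, 0.3894]
eef_rot: [3.134, -0.46, 0.103]
ft_force: [-0.0, 0.3, -0.0]
finger_gap: 0.0849
finger_force: 0.0
time_s: 5.58
position: [0.9967, 0.0919, 0.4368]
eef_rot: [3.132, -0.578, 0.104]
ft_force: [0.7, 0.2, -0.9]
finger_gap: 0.0855
finger_force: 0.0
[0.079 0.867 0.215 0.004 1.481 1.55 ] [ 3.132 -0.578  0.104] [0.99670162 0.09185025 0.43677813]
```

```bash
cat >> h.py <<'E'
from scipy.spatial.transform import Rotation as Ro
def to(*pts):
    s=sensors.observe();R=Ro.from_euler('xyz',s["eef_rot"]).as_matrix();p=s["position"]
    print("q",s["joints"].round(2),"at",p.round(4),"rot",s["eef_rot"].round(3))
    for t in pts:
        d=R.T@(np.array(t)-p)/.4;n=np.linalg.norm(d)*.4;print(np.round(t,4),"shares",d.round(4),"dist",round(n,4),"rows>=",int(np.ceil(n/.062)));p=np.array(t)
E
python3 - <<'E'
from h import *
tz=np.array([.546*.995,.057,-.838]);G=np.array([.428,.166,.106])
to([.5,.14,.46],G-.13*tz,G)
E
```

```text
q [0.08 0.87 0.22 0.   1.48 1.55] at [0.9967 0.0919 0.4368] rot [ 3.132 -0.578  0.104]
[0.5  0.14 0.46] shares [-0.9922 -0.2418 -0.719 ] dist 0.4996 rows>= 9
[0.3574 0.1586 0.2149] shares [-0.6277 -0.0864  0.3211] dist 0.2842 rows>= 5
[0.428 0.166 0.106] shares [-1.000e-04 -3.200e-03  3.251e-01] dist 0.13 rows>= 3
```

```bash
python3 -m handwheel '[{"x":-0.1,"y":-0.024,"z":-0.072,"yaw":0},{"x":-0.1,"y":-0.024,"z":-0.072,"yaw":0},{"x":-0.1,"y":-0.024,"z":-0.072,"yaw":0},{"x":-0.1,"y":-0.024,"z":-0.072,"yaw":0},{"x":-0.1,"y":-0.024,"z":-0.072,"yaw":0}]'
python3 -m handwheel '[{"x":-0.1,"y":-0.024,"z":-0.072,"yaw":0},{"x":-0.1,"y":-0.024,"z":-0.072,"yaw":0},{"x":-0.1,"y":-0.024,"z":-0.072,"yaw":0},{"x":-0.1,"y":-0.024,"z":-0.072,"yaw":0},{"x":-0.1,"y":-0.024,"z":-0.072,"yaw":0}]'
python3 - <<'E'
from h import *
tz=np.array([.546*.995,.057,-.838]);G=np.array([.428,.166,.106])
to(G-.13*tz,G)
E
```

```text
time_s: 6.2
position: [0.759, 0.1147, 0.4482]
eef_rot: [3.132, -0.578, 0.104]
ft_force: [-0.2, 0.0, 1.1]
finger_gap: 0.0854
finger_force: 0.0
time_s: 6.82
position: [0.5095, 0.1382, 0.4592]
eef_rot: [3.132, -0.578, 0.103]
ft_force: [0.5, 0.9, 0.6]
finger_gap: 0.0859
finger_force: 0.0
q [ 0.32 -0.09  1.63 -0.14  1.04  1.82] at [0.5095 0.1382 0.4592] rot [ 3.132 -0.578  0.103]
[0.3574 0.1586 0.2149] shares [-0.6459 -0.0927  0.3069] dist 0.2884 rows>= 5
[0.428 0.166 0.106] shares [-1.000e-04 -3.200e-03  3.251e-01] dist 0.13 rows>= 3
```

```bash
python3 -m handwheel '[{"x":-0.13,"y":-0.019,"z":0.061,"yaw":0},{"x":-0.13,"y":-0.019,"z":0.061,"yaw":0},{"x":-0.13,"y":-0.019,"z":0.061,"yaw":0},{"x":-0.13,"y":-0.018,"z":0.062,"yaw":0},{"x":-0.13,"y":-0.018,"z":0.062,"yaw":0}]'
python3 - <<'E'
from h import *
tz=np.array([.546*.995,.057,-.838]);G=np.array([.428,.166,.106])
to(G-.13*tz,G)
p=imaging.capture("side");save(p,"s3.png",(240,60,500,260),3)
w=cloud(p)
for q in ("carrier_grip","carrier_hook"):
    for d in find_in(p,q): print(q,np.round(d["at"],3),d["confidence"])
E
```

```text
time_s: 7.45
position: [0.3567, 0.1584, 0.213]
eef_rot: [3.133, -0.579, 0.103]
ft_force: [0.4, 0.2, -0.9]
finger_gap: 0.0853
finger_force: 0.0
q [ 0.6  -0.17  2.32 -0.56  0.54  2.49] at [0.3567 0.1584 0.213 ] rot [ 3.133 -0.579  0.103]
[0.3574 0.1586 0.2149] shares [ 0.0042 -0.0001 -0.0031] dist 0.0021 rows>= 1
[0.428 0.166 0.106] shares [-0.0005 -0.003   0.3251] dist 0.13 rows>= 3
carrier_grip [0.261 0.348 0.062] 0.79
carrier_grip [0.477 0.184 0.059] 0.72
carrier_grip [0.594 0.167 0.211] 0.71
carrier_grip [0.252 0.539 0.084] 0.57
carrier_hook [0.261 0.54  0.08 ] 0.86
carrier_hook [0.48  0.182 0.063] 0.69
carrier_hook [0.261 0.337 0.06 ] 0.64
```

View pics/s3.png

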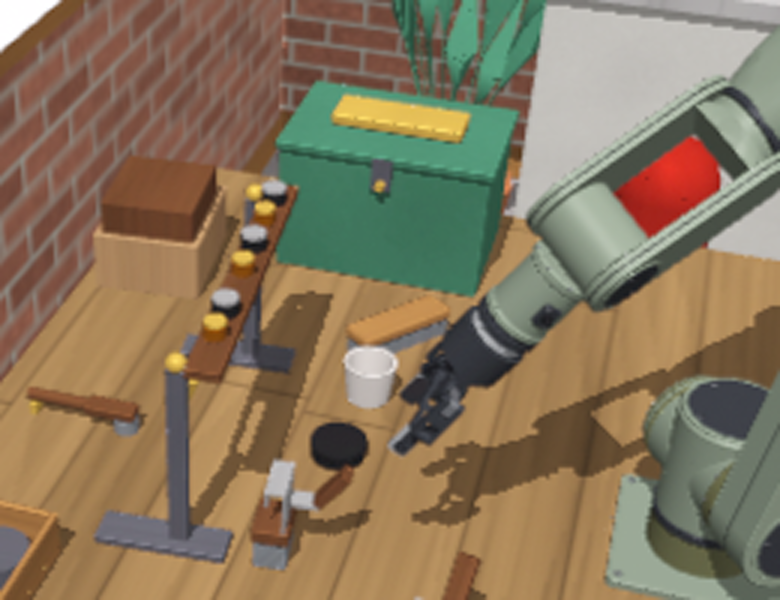

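The crop shows the tilted gripper at (410,430), in line with the carrier's grip at (335,487). Advancing along the tool axis.

```bash
python3 -m handwheel '[{"x":0,"y":-0.003,"z":0.1,"yaw":0},{"x":0,"y":0,"z":0.1,"yaw":0},{"x":0,"y":0,"z":0.08,"yaw":0},{"x":0,"y":0,"z":0.045,"yaw":0},{"x":0,"y":0,"z":0,"yaw":0}]'
python3 - <<'E'
from h import *
to([.428,.166,.106])
p=imaging.capture("side");save(p,"s4.png",(290,170,420,270),6)
E
```

```text
time_s: 8.22
position: [0.4367, 0.1531, 0.1255]
eef_rot: [-3.13, -0.547, 0.11]
ft_force: [-0.9, -0.5, 0.0]
finger_gap: 0.0856
finger_force: 0.0
q [ 0.41  0.1   2.35 -0.74  0.21  2.56] at [0.4367 0.1531 0.1255] rot [-3.13  -0.547  0.11 ]
[0.428 0.166 0.106] shares [-0.0409 -0.034   0.0327] dist 0.025 rows>= 1
```

View pics/s4.png

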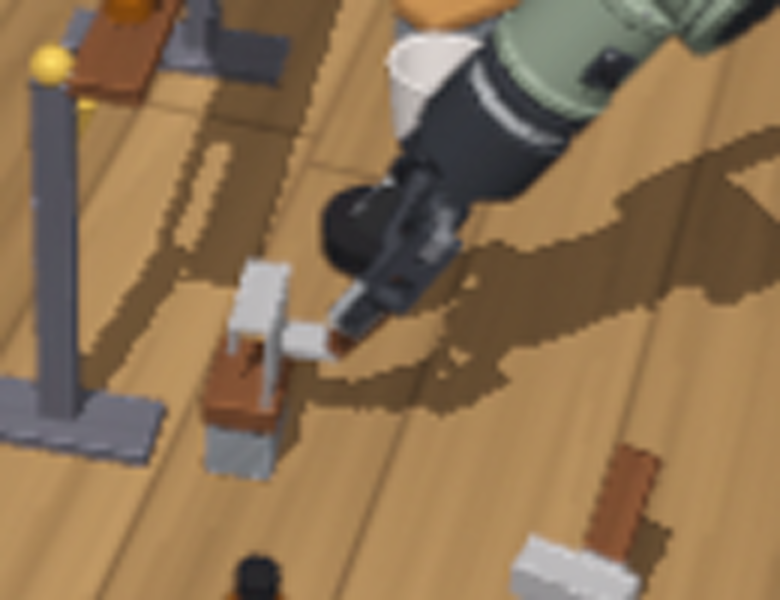

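The wrist hit joint 6's limit (2.56), so the pose stopped short, with nothing touched. A half turn about tool z gives the same grasp with plenty of joint range. I'll fit the kinematics to check that before moving.

```bash
cat > ik.py <<'E'
from h import *
from scipy.optimize import least_squares
D=[((-.0,.32,1.565,0,1.257),.5753,.239),((0,-.028,1.687,0,1.481),.3974,.3597),((0,.876,.216,0,1.987),.8558,.3796),((0,.931,.215,0,1.743),.9428,.3421),((0,.867,.215,0,1.481),1.0009,.4368)]
Ry=lambda a:Ro.from_euler('y',a);Rz=lambda a:Ro.from_euler('z',a)
def fk(k,q):
    a,h,l2,l3,d=k;A=Rz(q[0])*Ry(q[1]);B=A*Ry(q[2]);C=B*Rz(q[3])*Ry(q[4])
    return Rz(q[0]).apply([a,0,h])+A.apply([0,0,l2])+B.apply([0,0,l3])+C.apply([0,0,d]),C
k=least_squares(lambda k:np.concatenate([fk(k,q)[0][[0,2]]-[r_,z] for q,r_,z in D]),[0,.2,.4,.4,.2]);K=k.x
lo=[-3.1,-.84,.21,-1.34,.05,-2.56];hi=[3.1,2.01,2.61,4.49,2.63,2.56]
def ik(p,rot,flip,q0):
    T=Ro.from_euler('xyz',rot)*(Rz(np.pi) if flip else Rz(0))
    def f(q):
        P,C=fk(K,q);E=(T.inv()*C*Rz(q[5]-np.pi/2+OFF)).as_rotvec();return np.r_[(P-p)*10,E]
    s=least_squares(f,q0,bounds=(lo,hi));return s.x.round(2),round(s.cost,6)
OFF=0
s=sensors.observe();P,C=fk(K,s["joints"])
E=(Ro.from_euler('xyz',s["eef_rot"]).inv()*C*Rz(s["joints"][5])).as_rotvec();OFF=np.pi/2-E[2]
if __name__=="__main__":
    print(K.round(3),"res",np.abs(k.fun).max().round(4),P.round(3),s["position"].round(3),E.round(3),s["joints"].round(3))
    for t in([.42,.14,.35],[.3574,.1586,.2149],[.428,.166,.106],[.46,.16,.3],[.545,.09,.24],[.6,-.05,.2]):
        for fl in(0,1): print(t,fl,ik(np.array(t),[3.135,-.56,.11],fl,[.3,0,2.2,-.4,.5,2 if not fl else -1]))
E
python3 ik.py
```

```text
[-0.015  0.11   0.609  0.427  0.319] res 0.0073 [0.457 0.148 0.114] [0.436 0.153 0.126] [-0.    -0.    -1.571] [ 0.408  0.102  2.352 -0.741  0.212  2.557]
[0.42, 0.14, 0.35] 0 (array([ 0.46, -0.2 ,  1.98, -0.25,  0.85,  2.04]), np.float64(0.0))
[0.42, 0.14, 0.35] 1 (array([ 0.46, -0.2 ,  1.98, -0.25,  0.85, -1.11]), np.float64(0.0))
[0.3574, 0.1586, 0.2149] 0 (array([ 0.65, -0.19,  2.31, -0.52,  0.59,  2.48]), np.float64(0.0))
[0.3574, 0.1586, 0.2149] 1 (array([ 0.65, -0.19,  2.31, -0.52,  0.59, -0.66]), np.float64(0.0))
[0.428, 0.166, 0.106] 0 (array([ 0.47,  0.09,  2.37, -0.69,  0.24,  2.56]), np.float64(0.001645))
[0.428, 0.166, 0.106] 1 (array([ 0.52,  0.09,  2.4 , -1.05,  0.26, -0.18]), np.float64(0.0))
[0.46, 0.16, 0.3] 0 (array([ 0.46, -0.1 ,  2.02, -0.29,  0.71,  2.09]), np.float64(0.0))
[0.46, 0.16, 0.3] 1 (array([ 0.46, -0.1 ,  2.02, -0.29,  0.71, -1.05]), np.float64(0.0))
[0.545, 0.09, 0.24] 0 (array([ 0.19,  0.04,  2.04, -0.1 ,  0.51,  1.73]), np.float64(0.0))
[0.545, 0.09, 0.24] 1 (array([ 0.19,  0.04,  2.04, -0.1 ,  0.51, -1.41]), np.float64(0.0))
[0.6, -0.05, 0.2] 0 (array([-0.15,  0.16,  2.01,  0.31,  0.44,  1.06]), np.float64(0.0))
[0.6, -0.05, 0.2] 1 (array([-0.15,  0.16,  2.01,  0.31,  0.44, -2.08]), np.float64(0.0))
```

```bash
python3 -m handwheel '[{"x":0,"y":0,"z":-0.1,"yaw":0},{"x":0.065,"y":0,"z":-0.1,"yaw":0},{"x":0.065,"y":0,"z":-0.1,"yaw":0},{"x":0.065,"y":0,"z":-0.1,"yaw":-0.42},{"x":0,"y":0,"z":0,"yaw":-1}]'
for i in 1; do :; done
python3 -m handwheel '[{"x":0,"y":0,"z":0,"yaw":-1},{"x":0,"y":0,"z":0,"yaw":-1},{"x":0,"y":0,"z":0,"yaw":-1},{"x":0,"y":0,"z":0,"yaw":-1},{"x":0,"y":0,"z":0,"yaw":-1}]'
```

```text
time_s: 8.9
position: [0.4202, 0.1509, 0.309]
eef_rot: [3.067, -0.554, 0.281]
ft_force: [0.1, 0.1, -1.1]
finger_gap: 0.0855
finger_force: 0.0
time_s: 9.52
position: [0.4181, 0.15, 0.3035]
eef_rot: [2.798, -0.436, 0.838]
ft_force: [0.4, 0.2, 1.0]
finger_gap: 0.0853
finger_force: 0.0
```

```bash
python3 -m handwheel '[{"x":0,"y":0,"z":0,"yaw":-1},{"x":0,"y":0,"z":0,"yaw":-1},{"x":0,"y":0,"z":0,"yaw":-1},{"x":0,"y":0,"z":0,"yaw":-1},{"x":0,"y":0,"z":0,"yaw":-1}]'; python3 -m handwheel '[{"x":0,"y":0,"z":0,"yaw":-1},{"x":0,"y":0,"z":0,"yaw":-1},{"x":0,"y":0,"z":0,"yaw":-1},{"x":0,"y":0,"z":0,"yaw":-1},{"x":0,"y":0,"z":0,"yaw":-1}]'
python3 -m handwheel '[{"x":0,"y":0,"z":0,"yaw":-1},{"x":0,"y":0,"z":0,"yaw":-1},{"x":0,"y":0,"z":0,"yaw":-1},{"x":0,"y":0,"z":0,"yaw":-1},{"x":0,"y":0,"z":0,"yaw":-1}]'; python3 -m handwheel '[{"x":0,"y":0,"z":0,"yaw":-1},{"x":0,"y":0,"z":0,"yaw":-1},{"x":0,"y":0,"z":0,"yaw":-1},{"x":0,"y":0,"z":0,"yaw":-1},{"x":0,"y":0,"z":0,"yaw":-1}]'; python3 -m handwheel '[{"x":0,"y":0,"z":0,"yaw":-1},{"x":0,"y":0,"z":0,"yaw":-1},{"x":0,"y":0,"z":0,"yaw":-1},{"x":0,"y":0,"z":0,"yaw":-1},{"x":0,"y":0,"z":0,"yaw":-1}]'
python3 - <<'E'
from h import *
to([.3574,.1586,.2149],[.428,.166,.106])
R=Ro.from_euler('xyz',sensors.observe()["eef_rot"]).as_matrix();print(R.round(3))
E
```

```text
time_s: 10.15
position: [0.4181, 0.15, 0.3035]
eef_rot: [2.638, -0.226, 1.319]
ft_force: [-0.0, 0.2, -0.2]
finger_gap: 0.0852
finger_force: 0.0
time_s: 10.78
position: [0.4181, 0.1499, 0.3035]
eef_rot: [2.594, 0.028, 1.753]
ft_force: [-0.4, -0.4, 0.3]
finger_gap: 0.0854
finger_force: 0.0
time_s: 11.4
position: [0.4181, 0.15, 0.3035]
eef_rot: [2.663, 0.278, 2.193]
ft_force: [-0.7, 0.8, 0.0]
finger_gap: 0.085
finger_force: 0.0
time_s: 12.02
position: [0.4181, 0.15, 0.3035]
eef_rot: [2.849, 0.47, 2.69]
ft_force: [0.4, -0.0, 0.1]
finger_gap: 0.0854
finger_force: 0.0
time_s: 12.65
position: [0.4181, 0.15, 0.3035]
eef_rot: [3.132, 0.548, -3.025]
ft_force: [-0.4, -0.5, 0.1]
finger_gap: 0.0856
finger_force: 0.0
q [ 0.42 -0.17  2.06 -0.22  0.73 -1.14] at [0.4181 0.15   0.3035] rot [ 3.132  0.548 -3.025]
[0.3574 0.1586 0.2149] shares [0.2418 0.038  0.1124] dist 0.1077 rows>= 2
[0.428 0.166 0.106] shares [-0.0097 -0.0054  0.3248] dist 0.13 rows>= 3
[[-0.848 -0.121  0.516]
 [-0.099  0.993  0.07 ]
 [-0.521  0.008 -0.854]]
```

```bash
python3 -m handwheel '[{"x":0.08,"y":0.013,"z":0.039,"yaw":0},{"x":0.08,"y":0.013,"z":0.039,"yaw":0},{"x":0.066,"y":0.009,"z":0.046,"yaw":0},{"x":0,"y":0,"z":0.05,"yaw":0},{"x":0,"y":0,"z":0.07,"yaw":0}]'
python3 - <<'E'
from h import *
to([.428,.166,.106])
E
```

```text
time_s: 13.28
position: [0.3907, 0.1625, 0.1734]
eef_rot: [3.129, 0.55, -3.029]
ft_force: [0.9, -1.1, -0.4]
finger_gap: 0.0853
finger_force: 0.0
q [ 0.5  -0.05  2.34 -0.53  0.38 -0.74] at [0.3907 0.1625 0.1734] rot [ 3.129  0.55  -3.029]
[0.428 0.166 0.106] shares [ 0.0081 -0.0042  0.1925] dist 0.0771 rows>= 2
```

```bash
python3 -m handwheel '[{"x":0.004,"y":-0.002,"z":0.06,"yaw":0},{"x":0.004,"y":-0.002,"z":0.06,"yaw":0},{"x":0,"y":0,"z":0.05,"yaw":0},{"x":0,"y":0,"z":0.022,"yaw":0},{"x":0,"y":0,"z":0,"yaw":0}]'
python3 - <<'E'
from h import *
to([.428,.166,.106])
p=imaging.capture("side");save(p,"s5.png",(290,170,420,270),6)
E
```

```text
time_s: 13.9
position: [0.4278, 0.1653, 0.1054]
eef_rot: [3.131, 0.547, -3.028]
ft_force: [0.2, 0.2, 0.2]
finger_gap: 0.0852
finger_force: 0.0
q [ 0.45  0.14  2.39 -1.08  0.19 -0.2 ] at [0.4278 0.1653 0.1054] rot [ 3.131  0.547 -3.028]
[0.428 0.166 0.106] shares [-0.0014  0.0017 -0.001 ] dist 0.001 rows>= 1
```

View pics/s5.png

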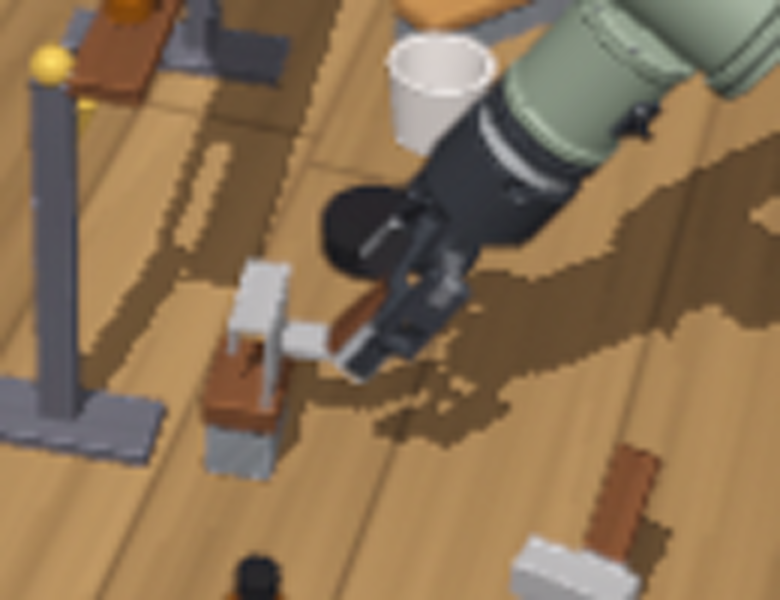

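The bar (355,315) now lies between the open fingers (near one at 385,330). Closing at 80 N.

```bash
python3 -m handwheel '[{"x":0,"y":0,"z":0,"yaw":0},{"x":0,"y":0,"z":0,"yaw":0},{"x":0,"y":0,"z":0,"yaw":0},{"x":0,"y":0,"z":0,"yaw":0},{"x":0,"y":0,"z":0,"yaw":0}]' 1 80; python3 -m handwheel '[{"x":0,"y":0,"z":0,"yaw":0},{"x":0,"y":0,"z":0,"yaw":0},{"x":-0.02,"y":0,"z":-0.034,"yaw":0},{"x":-0.04,"y":0,"z":-0.068,"yaw":0},{"x":-0.04,"y":0,"z":-0.068,"yaw":0}]'
python3 - <<'E'
from h import *
to([.428,.166,.2])
for n in("side","top"):
    p=imaging.capture(n);w=cloud(p)
    m=(w[...,0]>.44)&(w[...,0]<.53)&(w[...,1]>.1)&(w[...,1]<.24)&(w[...,2]>.1)&(w[...,2]<.3)
    print(n,np.percentile(w[m][:,2],[2,50,90,98]).round(3))
    f=p["frame"].astype(int);c=m&(f.max(-1)-f.min(-1)<35)&(f[...,0]>140)&(w[...,2]>np.percentile(w[m][:,2],98)-.01)
    Q=w[c];print("strap",len(Q),cv2.minAreaRect(Q[:,:2].astype(np.float32)),Q.mean(0).round(4), "slope",np.linalg.lstsq(np.c_[Q[:,:2],np.ones(len(Q))],Q[:,2],rcond=None)[0].round(3))
E
```

```text
time_s: 14.58
position: [0.4281, 0.1652, 0.1053]
eef_rot: [3.13, 0.547, -3.03]
ft_force: [-3.1, -0.0, 5.5]
finger_gap: 0.0228
finger_force: 78.2
time_s: 15.2
position: [0.4256, 0.1634, 0.1822]
eef_rot: [3.132, 0.542, -3.03]
ft_force: [0.9, -0.3, -2.3]
finger_gap: 0.0231
finger_force: 78.8
q [ 0.45 -0.01  2.26 -0.44  0.4  -0.87] at [0.4256 0.1634 0.1822] rot [ 3.132  0.542 -3.03 ]
[0.428 0.166 0.2  ] shares [-0.0287  0.006  -0.0347] dist 0.0182 rows>= 1
side [0.102 0.139 0.196 0.199]
strap 87 ((0.48089680075645447, 0.1720755249261856), (0.02459888532757759, 0.06762969493865967), 10.074651718139648) [0.4809 0.1716 0.1959] slope [-0.022  0.006  0.205]
top [0.134 0.182 0.203 0.207]
strap 131 ((0.48430654406547546, 0.17244012653827667), (0.024477612227201462, 0.059317488223314285), 7.984140872955322) [0.4839 0.1725 0.202 ] slope [-0.052 -0.013  0.229]
```

The carrier is held (23 mm gap, 79 N). With 31° of tilt, the gripper body would clear the ledge by only about 2 mm. I'll set it down where it stood and regrasp 14 mm higher on the bar for more room.

```bash
python3 -m handwheel '[{"x":0.04,"y":0,"z":0.066,"yaw":0},{"x":0.04,"y":0,"z":0.066,"yaw":0},{"x":0.018,"y":0.003,"z":0.03,"yaw":0},{"x":0,"y":0,"z":0,"yaw":0},{"x":0,"y":0,"z":0,"yaw":0}]'
python3 -c "
from h import *
to([.4281,.1652,.1053])"
```

```text
time_s: 15.92
position: [0.4259, 0.1654, 0.106]
eef_rot: [3.132, 0.543, -3.029]
ft_force: [0.6, 0.0, -1.9]
finger_gap: 0.0227
finger_force: 78.9
q [ 0.46  0.14  2.38 -1.05  0.19 -0.23] at [0.4259 0.1654 0.106 ] rot [ 3.132  0.543 -3.029]
[0.4281 0.1652 0.1053] shares [-0.0037 -0.0012  0.0043] dist 0.0023 rows>= 1
```

```bash
python3 -m handwheel '[{"x":0,"y":0,"z":0.002,"yaw":0},{"x":0,"y":0,"z":0,"yaw":0},{"x":0,"y":0,"z":0,"yaw":0},{"x":0,"y":0,"z":-0.017,"yaw":0},{"x":0,"y":0,"z":-0.017,"yaw":0}]' -0.2; python3 -m handwheel '[{"x":0,"y":0,"z":0,"yaw":0},{"x":0,"y":0,"z":0,"yaw":0},{"x":0,"y":0,"z":0,"yaw":0},{"x":0,"y":0,"z":0,"yaw":0},{"x":0,"y":0,"z":0,"yaw":0}]' 1 100
python3 -m handwheel '[{"x":-0.02,"y":0,"z":-0.034,"yaw":0},{"x":-0.05,"y":0,"z":-0.085,"yaw":0},{"x":-0.05,"y":0,"z":-0.085,"yaw":0},{"x":-0.03,"y":0,"z":-0.05,"yaw":0.3},{"x":0,"y":0,"z":0,"yaw":0}]'
python3 - <<'E'
from h import *
to([.428,.166,.2])
for n in("side","top"):
    p=imaging.capture(n);w=cloud(p)
    m=(w[...,0]>.44)&(w[...,0]<.53)&(w[...,1]>.1)&(w[...,1]<.24)&(w[...,2]>.1)&(w[...,2]<.3)
    f=p["frame"].astype(int);c=m&(f.max(-1)-f.min(-1)<35)&(f[...,0]>140)&(w[...,2]>np.percentile(w[m][:,2],98)-.01)
    Q=w[c];print("strap",len(Q),cv2.minAreaRect(Q[:,:2].astype(np.float32)),Q.mean(0).round(4), "slope",np.linalg.lstsq(np.c_[Q[:,:2],np.ones(len(Q))],Q[:,2],rcond=None)[0].round(3))
    if n=="side":save(p,"s6.png",(290,140,420,240),6)
E
```

```text
time_s: 16.55
position: [0.4204, 0.1649, 0.1187]
eef_rot: [3.131, 0.547, -3.03]
ft_force: [-0.4, 0.0, -0.1]
finger_gap: 0.0514
finger_force: 0.0
time_s: 17.18
position: [0.4207, 0.1651, 0.1189]
eef_rot: [3.131, 0.548, -3.03]
ft_force: [-4.0, 0.1, 7.2]
finger_gap: 0.0228
finger_force: 97.4
time_s: 17.8
position: [0.4195, 0.1638, 0.2375]
eef_rot: [3.113, 0.548, -3.066]
ft_force: [-1.0, -0.1, -2.1]
finger_gap: 0.0224
finger_force: 98.5
q [ 0.46 -0.09  2.18 -0.33  0.56 -0.95] at [0.4195 0.1638 0.2375] rot [ 3.113  0.548 -3.066]
[0.428 0.166 0.2  ] shares [0.0305 0.0012 0.0914] dist 0.0385 rows>= 1
strap 86 ((0.480995774269104, 0.17020365595817566), (0.024538718163967133, 0.061650391668081284), 5.589055061340332) [0.4805 0.1711 0.2382] slope [-0.003  0.012  0.238]
strap 152 ((0.48027992248535156, 0.16911788284778595), (0.024318479001522064, 0.059270672500133514), 6.078049182891846) [0.48   0.1692 0.2362] slope [0.04  0.008 0.216]
```

View pics/s6.png

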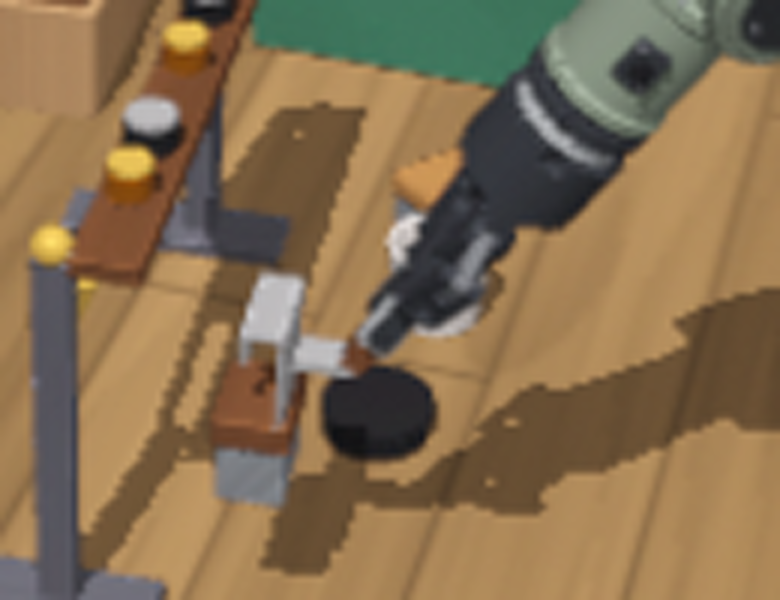

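```bash
python3 - <<'E'
from ik import *
to([.546,.0938,.2375],[.546,.0938,.199])
for t in([.546,.0938,.199],[.55,.0,.199],[.56,-.1,.199],[.565,-.15,.199]): print(t,ik(np.array(t),[3.113,.548,-3.066],0,[.2,0,2.1,-.1,.5,-1.5]))
E
```

```text
q [ 0.46 -0.09  2.18 -0.33  0.56 -0.95] at [0.418  0.163  0.2346] rot [ 3.115  0.543 -3.064]
[0.546  0.0938 0.2375] shares [-0.2655 -0.2013  0.1465] dist 0.1456 rows>= 3
[0.546  0.0938 0.199 ] shares [ 0.0497 -0.0022  0.0824] dist 0.0385 rows>= 1
[0.546, 0.0938, 0.199] (array([ 0.19,  0.09,  2.1 , -0.07,  0.41, -1.41]), np.float64(0.0))
[0.55, 0.0, 0.199] (array([-0.06,  0.08,  2.1 ,  0.24,  0.43, -1.9 ]), np.float64(0.0))
[0.56, -0.1, 0.199] (array([-0.3 ,  0.13,  2.05,  0.47,  0.5 , -2.31]), np.float64(0.0))
[0.565, -0.15, 0.199] (array([-0.41,  0.16,  2.01,  0.53,  0.55, -2.46]), np.float64(0.0))
```

```bash
python3 -m handwheel '[{"x":-0.06,"y":-0.06,"z":0.032,"yaw":0},{"x":-0.06,"y":-0.06,"z":0.032,"yaw":0},{"x":-0.07,"y":-0.05,"z":0.039,"yaw":0},{"x":-0.075,"y":-0.031,"z":0.042,"yaw":0},{"x":0,"y":0,"z":0,"yaw":0}]'
python3 - <<'E'
from h import *
to([.546,.0938,.2365],[.546,.0938,.199])
p=imaging.capture("side");save(p,"s7.png",(240,120,380,225),5.5)
w=cloud(p);q=imaging.capture("top");v=cloud(q)
for n,P,W in(("s",p,w),("t",q,v)):
    f=P["frame"].astype(int);c=(f.max(-1)-f.min(-1)<35)&(f[...,0]>140)&(W[...,0]>.57)&(W[...,0]<.64)&(W[...,1]>.05)&(W[...,1]<.15)&(W[...,2]>.19)&(W[...,2]<.255)
    Q=W[c];print(n,len(Q),cv2.minAreaRect(Q[:,:2].astype(np.float32)) if len(Q)>5 else '',Q.mean(0).round(4), Q.min(0).round(3),Q.max(0).round(3))
E
```

```text
time_s: 18.52
position: [0.5471, 0.0934, 0.237]
eef_rot: [3.115, 0.541, -3.066]
ft_force: [-0.1, -0.4, -2.2]
finger_gap: 0.0222
finger_force: 98.8
q [ 0.16  0.08  2.01 -0.03  0.51 -1.47] at [0.5471 0.0934 0.237 ] rot [ 3.115  0.541 -3.066]
[0.546  0.0938 0.2365] shares [ 0.0029  0.0013 -0.0003] dist 0.0013 rows>= 1
[0.546  0.0938 0.199 ] shares [ 0.0483 -0.0022  0.0803] dist 0.0375 rows>= 1
s 32 ((0.6156389117240906, 0.09904427826404572), (0.0114735197275877, 0.0651918351650238), 8.822914123535156) [0.6155 0.1007 0.2374] [0.607 0.067 0.232] [0.624 0.132 0.242]
t 100 ((0.6117690801620483, 0.0996386930346489), (0.016074728220701218, 0.06154186278581619), 6.069462299346924) [0.6118 0.1007 0.2362] [0.602 0.069 0.201] [0.621 0.131 0.245]
```

View pics/s7.png

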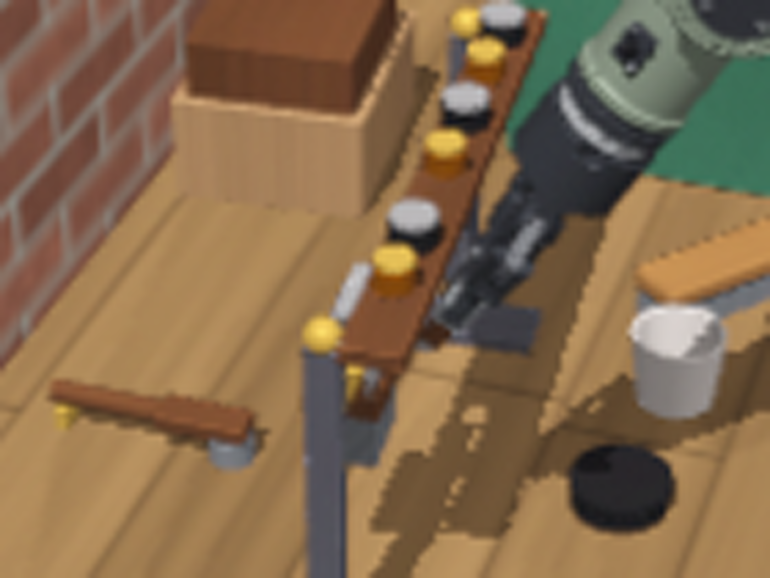

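The view shows the strap's far edge (355,290) just past the ledge. The hook is above the rail's open section and between the posts, within about 1 mm of the rail's axis. Lowering.

```bash
python3 -m handwheel '[{"x":0.016,"y":0,"z":0.02,"yaw":0},{"x":0.012,"y":0,"z":0.02,"yaw":0},{"x":0.006,"y":0,"z":0.01,"yaw":0},{"x":0,"y":0,"z":0,"yaw":0},{"x":0,"y":0,"z":0,"yaw":0}]'
python3 -c "
from h import *
to([.5465,.0934,.199])"
```

```text
time_s: 19.25
position: [0.5455, 0.0951, 0.2162]
eef_rot: [3.113, 0.547, -3.065]
ft_force: [-0.4, -0.1, -1.2]
finger_gap: 0.0222
finger_force: 98.8
q [ 0.16  0.1   2.05 -0.04  0.45 -1.47] at [0.5455 0.0951 0.2162] rot [ 3.113  0.547 -3.065]
[0.5465 0.0934 0.199 ] shares [ 0.0204 -0.0056  0.0377] dist 0.0173 rows>= 1
```

```bash
python3 -m handwheel '[{"x":0.007,"y":0,"z":0.012,"yaw":0},{"x":0.007,"y":0,"z":0.012,"yaw":0},{"x":0.004,"y":0,"z":0.007,"yaw":0},{"x":0,"y":0,"z":0,"yaw":0},{"x":0,"y":0,"z":0,"yaw":0}]'
python3 -c "
from h import *
to([.5465,.0934,.199])"
```

```text
time_s: 19.88
position: [0.5456, 0.0954, 0.2016]
eef_rot: [3.113, 0.546, -3.065]
ft_force: [0.2, -0.1, -1.8]
finger_gap: 0.0223
finger_force: 98.9
q [ 0.16  0.11  2.07 -0.04  0.41 -1.46] at [0.5456 0.0954 0.2016] rot [ 3.113  0.546 -3.065]
[0.5465 0.0934 0.199 ] shares [ 0.0019 -0.0054  0.0064] dist 0.0034 rows>= 1
```

```bash
python3 -m handwheel '[{"x":0.0015,"y":0,"z":0.0025,"yaw":0},{"x":0.0015,"y":0,"z":0.0025,"yaw":0},{"x":0.001,"y":0,"z":0.0015,"yaw":0},{"x":0,"y":0,"z":0,"yaw":0},{"x":0,"y":0,"z":0,"yaw":0}]'
python3 -c "
from h import *
to([.5465,.0934,.199])"
```

```text
time_s: 20.5
position: [0.5459, 0.0956, 0.1991]
eef_rot: [3.113, 0.548, -3.065]
ft_force: [-1.5, -1.2, 2.4]
finger_gap: 0.0226
finger_force: 99.2
q [ 0.16  0.12  2.08 -0.04  0.4  -1.46] at [0.5459 0.0956 0.1991] rot [ 3.113  0.548 -3.065]
[0.5465 0.0934 0.199 ] shares [-0.0008 -0.0055  0.0005] dist 0.0022 rows>= 1
```

The wrist force rose from -2.3 N to +2.4 N at just the expected height, so the hook is on the rail. I'll open to let it seat, and look for any part of the collar visible past the keeper.

```bash
python3 -m handwheel '[{"x":0,"y":0,"z":0,"yaw":0},{"x":0,"y":0,"z":0,"yaw":0},{"x":0,"y":0,"z":0,"yaw":0},{"x":0,"y":0,"z":0,"yaw":0},{"x":0,"y":0,"z":0,"yaw":0}]' 0.1
cat >> h.py <<'E'
def rack(w):
    d=w-np.array([.6165,-.0045,0]);c,s=np.cos(.0898),np.sin(.0898);return np.stack([d[...,0]*c+d[...,1]*s,-d[...,0]*s+d[...,1]*c,d[...,2]],-1)
E
python3 - <<'E'
from h import *
for n in("top","side"):
    p=imaging.capture(n);k=rack(cloud(p));f=p["frame"].astype(int)
    m=(abs(k[...,0])<.045)&(abs(k[...,1])<.19)&(k[...,2]>.155)&(k[...,2]<.25)
    print(n,m.sum())
    for y0 in np.arange(-.19,.19,.02):
        mm=m&(k[...,1]>=y0)&(k[...,1]<y0+.02)
        if mm.sum(): print(round(y0,2),mm.sum(),"x",k[mm][:,0].min().round(3),k[mm][:,0].max().round(3),"z",k[mm][:,2].min().round(3),k[mm][:,2].max().round(3),"rgb",f[mm].mean(0).round(),"brassmax",(f[mm][:,0]-f[mm][:,2]).max())
    for q in("collar","collar_face"):
        for d in find_in(p,q): print(q,rack(np.array(d["at"])).round(3),round(d["confidence"],2))
E
```

```text
time_s: 21.12
position: [0.5455, 0.0955, 0.1984]
eef_rot: [3.113, 0.546, -3.065]
ft_force: [0.2, -0.2, -1.2]
finger_gap: 0.0383
finger_force: 0.0
top 303
-0.19 16 x -0.0 0.007 z 0.214 0.225 rgb [111. 111. 117.] brassmax 2
-0.17 18 x 0.0 0.008 z 0.212 0.226 rgb [112. 111. 117.] brassmax 0
-0.15 16 x -0.001 0.007 z 0.214 0.226 rgb [117. 110. 110.] brassmax 27
-0.13 19 x 0.0 0.008 z 0.216 0.226 rgb [124. 114. 110.] brassmax 44
-0.11 17 x -0.0 0.014 z 0.198 0.224 rgb [121. 111. 106.] brassmax 70
-0.09 25 x 0.0 0.017 z 0.189 0.227 rgb [135. 120. 103.] brassmax 76
-0.07 15 x -0.0 0.007 z 0.216 0.229 rgb [120. 114. 112.] brassmax 26
-0.05 20 x -0.0 0.009 z 0.213 0.225 rgb [121. 113. 109.] brassmax 39
-0.03 15 x -0.001 0.008 z 0.211 0.225 rgb [118. 110. 109.] brassmax 23
-0.01 21 x 0.0 0.009 z 0.215 0.23 rgb [125. 115. 111.] brassmax 40
0.01 14 x -0.0 0.007 z 0.215 0.226 rgb [119. 111. 111.] brassmax 22
0.03 13 x 0.0 0.009 z 0.191 0.222 rgb [138. 120.  96.] brassmax 92
0.05 7 x 0.004 0.008 z 0.188 0.203 rgb [156. 125.  74.] brassmax 84
0.07 14 x 0.004 0.012 z 0.194 0.206 rgb [188. 184. 178.] brassmax 56
0.09 25 x -0.045 0.012 z 0.174 0.206 rgb [150. 140. 133.] brassmax 51
0.11 25 x -0.044 0.012 z 0.176 0.206 rgb [172. 167. 162.] brassmax 51
0.13 10 x 0.004 0.012 z 0.192 0.206 rgb [171. 154. 130.] brassmax 83
0.15 6 x 0.005 0.008 z 0.186 0.197 rgb [129. 102.  64.] brassmax 77
0.17 7 x 0.006 0.009 z 0.19 0.199 rgb [111.  98.  86.] brassmax 35
collar_face [-0.039  0.108  0.199] 0.3
side 84
0.09 17 x -0.04 -0.012 z 0.166 0.179 rgb [128. 125. 126.] brassmax 19
0.11 34 x -0.044 0.003 z 0.159 0.195 rgb [114. 109. 106.] brassmax 38
0.13 28 x -0.012 0.002 z 0.156 0.201 rgb [116. 100.  80.] brassmax 104
0.15 3 x -0.003 -0.002 z 0.189 0.198 rgb [139. 108.  54.] brassmax 89
0.17 2 x -0.009 -0.009 z 0.22 0.233 rgb [91. 80. 69.] brassmax 28
collar [-0.176 -0.134  0.043] 0.65
```

The top camera sees a strip of brass past the keeper at rack y ≈ -0.11 to -0.07: that's the collar. I'll take a sub-pixel profile of the collar and the strap edge in the same picture.

```bash
cat > prof.py <<'E'
from h import *
def unrack(P):
    c,s=np.cos(.0898),np.sin(.0898);P=np.array(P);return np.stack([.6165+P[:,0]*c-P[:,1]*s,-.0045+P[:,0]*s+P[:,1]*c,P[:,2]],-1)
def samp(p,x,z,ys,img):
    T=np.linalg.inv(p["cam_to_world"]);w=unrack(np.c_[np.full_like(ys,x),ys,np.full_like(ys,z)])
    c=w@T[:3,:3].T+T[:3,3];q=c@p["mtx"].T;uv=(q[:,:2]/q[:,2:]).astype(np.float32)
    return cv2.remap(img.astype(np.float32),uv[None,:,0],uv[None,:,1],cv2.INTER_LINEAR)[0]
E
python3 - <<'E'
from prof import *
p=imaging.capture("top");k=rack(cloud(p));f=p["frame"].astype(int)
m=(k[...,0]>.0098)&(k[...,0]<.025)&(k[...,1]>-.14)&(k[...,1]<-.04)&(k[...,2]>.17)&(k[...,2]<.212)
for a,c in zip(k[m].round(4),f[m]): print(a,c)
ys=np.arange(-.125,-.055,.003)
for x,z in((.012,.197),(.013,.194),(.0145,.19)):
    c=samp(p,x,z,ys,p["frame"]);print(x,z,(c[:,0]-c[:,2]).round().astype(int))
    g=samp(p,x,z,ys,p["z_map"]);print((g*1000).round().astype(int))
ys=np.arange(.05,.16,.003);print(ys[0])
for x,z in((.0,.199),(.008,.199),):
    c=samp(p,x,z,ys,p["frame"]);print(x,z,(c[:,2]).round().astype(int))
E
```

```text
[ 0.0164 -0.0752  0.1932] [158 128  88]
[ 0.0157 -0.078   0.1958] [161 134  90]
[ 0.0157 -0.0813  0.1944] [163 134  86]
[ 0.014  -0.0833  0.2024] [161 132  86]
[ 0.0145 -0.0869  0.1987] [159 130  87]
[ 0.0148 -0.0904  0.1958] [158 130  87]
[ 0.0114 -0.0736  0.2033] [147 127  98]
0.012 0.197 [41 41 38 37 36 38 39 41 40 38 39 44 48 49 52 54 50 43 38 36 37 39 38 37]
[1596 1592 1586 1712 1755 1739 1719 1707 1695 1671 1655 1625 1590 1585
 1592 1588 1585 1622 1754 1738 1718 1702 1686 1670]
0.013 0.194 [45 44 42 41 41 43 44 46 45 42 44 49 52 53 56 57 53 46 42 41 42 44 44 42]
[1623 1613 1591 1772 1783 1766 1747 1735 1722 1698 1684 1634 1592 1589
 1594 1589 1588 1652 1783 1766 1746 1730 1722 1697]
0.0145 0.19 [51 50 48 47 47 50 53 55 52 52 52 57 59 59 62 61 56 51 48 49 50 52 52 49]
[1672 1660 1660 1813 1811 1808 1797 1782 1769 1753 1733 1636 1597 1596
 1598 1594 1597 1696 1813 1815 1795 1780 1770 1746]
0.05
0.0 0.199 [ 61  60  60  60  61  61  61  66  73  91 109 133 157 174 182 183 181 176
 158 133 112 102  98  99 102 103  99  97  92  80  72  76  81  84  78  73
  65]
0.008 0.199 [ 75  72  71  72  72  72  74  87 120 163 186 190 186 183 183 187 189 189
 186 184 184 187 192 197 197 195 191 184 168 133 101  88  86  86  86  85
  78]
```

```bash
python3 -m handwheel '[{"x":0,"y":0,"z":0,"yaw":0},{"x":0,"y":0,"z":0,"yaw":0},{"x":0,"y":0,"z":0,"yaw":0},{"x":0,"y":0,"z":0,"yaw":0},{"x":0,"y":0,"z":0,"yaw":0}]' 1 30
python3 -c "
from h import *
p=sensors.observe()['position'];d=np.array([.0897,-.996,0]);to(p+.05*d,p+.135*d)
print(rack(p))"
```

```text
time_s: 22.1
position: [0.5456, 0.0955, 0.1986]
eef_rot: [3.113, 0.546, -3.065]
ft_force: [-0.6, 1.1, 0.7]
finger_gap: 0.0235
finger_force: 33.3
q [ 0.16  0.12  2.08 -0.04  0.4  -1.46] at [0.5456 0.0955 0.1986] rot [ 3.113  0.546 -3.065]
[0.5501 0.0457 0.1986] shares [-0.0014 -0.125  -0.0027] dist 0.05 rows>= 1
[ 0.5577 -0.0389  0.1986] shares [-0.0023 -0.2124 -0.0046] dist 0.085 rows>= 2
[-0.06166423  0.10600302  0.19857901]
```

```bash
python3 -m handwheel '[{"x":0,"y":-0.02,"z":0,"yaw":0},{"x":-0.001,"y":-0.03,"z":-0.001,"yaw":0},{"x":0,"y":-0.03,"z":-0.001,"yaw":0},{"x":0,"y":-0.03,"z":0,"yaw":0},{"x":-0.001,"y":-0.015,"z":-0.001,"yaw":0}]'
python3 -c "
from h import *
s=sensors.observe();p=s['position'];print(rack(p).round(4),s['wrist_torque'])
d=np.array([.0897,-.996,0]);to(p+.08*d)"
```

```text
time_s: 22.72
position: [0.5501, 0.0453, 0.1987]
eef_rot: [3.113, 0.546, -3.065]
ft_force: [-0.2, 1.2, 0.7]
finger_gap: 0.0238
finger_force: 33.4
[-0.0617  0.0556  0.1987] [0.14147017 0.2259505  0.2185166 ]
q [ 0.03  0.11  2.08  0.13  0.4  -1.73] at [0.5501 0.0453 0.1987] rot [ 3.113  0.546 -3.065]
[ 0.5572 -0.0344  0.1987] shares [-0.0023 -0.1999 -0.0043] dist 0.08 rows>= 2
```

```bash
python3 -m handwheel '[{"x":-0.001,"y":-0.04,"z":-0.001,"yaw":0},{"x":0,"y":-0.05,"z":-0.001,"yaw":0},{"x":-0.001,"y":-0.05,"z":-0.001,"yaw":0},{"x":0,"y":-0.05,"z":-0.001,"yaw":0},{"x":0,"y":-0.02,"z":0,"yaw":0}]'
python3 - <<'E'
from prof import *
s=sensors.observe();p=s['position'];print(rack(p).round(4),s['wrist_torque'].round(2),s['joints'].round(2))
P=imaging.capture("top");ys=np.arange(-.115,.05,.003)
print((samp(P,.0145,.19,ys,P["z_map"])*1000).round().astype(int)); print(samp(P,.0105,.195,ys,P["frame"])[:,2].round().astype(int))
E
```

```text
time_s: 23.35
position: [0.5577, -0.0386, 0.1985]
eef_rot: [3.113, 0.546, -3.066]
ft_force: [-0.0, 2.4, 2.2]
finger_gap: 0.024
finger_force: 33.7
[-0.0617 -0.0287  0.1985] [ 0.26 -0.03  0.33] [-0.18  0.13  2.06  0.37  0.45 -2.13]
[1820 1818 1815 1800 1777 1763 1745 1719 1601 1598 1598 1599 1596 1601
 1758 1807 1816 1766 1776 1760 1744 1684 1633 1629 1619 1614 1613 1607
 1619 1612 1606 1658 1649 1645 1645 1634 1635 1628 1624 1616 1605 1709
 1810 1810 1808 1785 1773 1762 1741 1724 1726 1810 1805 1811 1817]
[109 107 106 110 108 107 106 108 109 107 107 106 107 108 108 108 109 111
 115 122 126 123 121 126 127 136 136 126 120 121 121 121 118 114 113 114
 117 121 121 114 108 109 110 110 112 109 111 112 113 109 103  85  79  77
  75]
```

```bash
python3 -m handwheel '[{"x":0,"y":0,"z":0,"yaw":0},{"x":0,"y":0,"z":0,"yaw":0},{"x":0,"y":0,"z":0,"yaw":0},{"x":0,"y":0,"z":0,"yaw":0},{"x":0,"y":0,"z":0,"yaw":0}]' 1 100
python3 - <<'E'
from prof import *
s=sensors.observe();p=s['position'];print(rack(p).round(4),s['wrist_torque'].round(2))
P=imaging.capture("top");ys=np.arange(-.115,.05,.003);k=rack(cloud(P))
print((samp(P,.0145,.19,ys,P["z_map"])*1000).round().astype(int))
m=(k[...,0]>.008)&(k[...,0]<.03)&(k[...,1]>-.07)&(k[...,1]<.03)&(k[...,2]>.1)&(k[...,2]<.212)
for a in k[m][::2].round(3): print(a,end=" ")
E
```

```text
time_s: 24.02
position: [0.5578, -0.0378, 0.1986]
eef_rot: [3.113, 0.546, -3.064]
ft_force: [0.7, -0.3, 1.2]
finger_gap: 0.023
finger_force: 97.6
[-0.0614 -0.0279  0.1986] [-0.25 -0.09 -0.16]
[1817 1810 1805 1789 1769 1760 1747 1724 1599 1601 1602 1598 1599 1608
 1763 1806 1809 1799 1774 1673 1667 1685 1630 1627 1620 1618 1612 1606
 1616 1611 1606 1602 1603 1643 1648 1638 1634 1629 1619 1615 1612 1719
 1816 1808 1804 1792 1781 1765 1742 1727 1602  960 1788 1207 1781]
[ 0.029 -0.05   0.139] [ 0.029 -0.008  0.14 ] [ 0.028 -0.014  0.141] [ 0.027 -0.02   0.145] [ 0.027 -0.027  0.142] [ 0.027 -0.033  0.139] [ 0.026 -0.04   0.142] [ 0.027 -0.047  0.135] [ 0.026 -0.053  0.139] [ 0.012 -0.055  0.205] [ 0.027 -0.001  0.136] [ 0.026 -0.007  0.14 ] [ 0.025 -0.014  0.141] [ 0.024 -0.02   0.144] [ 0.012 -0.021  0.204] [ 0.012 -0.027  0.201]
```

```bash
python3 -m handwheel '[{"x":0,"y":-0.006,"z":0,"yaw":0},{"x":0,"y":-0.008,"z":-0.001,"yaw":0},{"x":0,"y":-0.008,"z":0,"yaw":0},{"x":0,"y":-0.005,"z":0,"yaw":0},{"x":0,"y":0,"z":0,"yaw":0}]'
python3 -c "
from h import *
s=sensors.observe();print(rack(s['position']).round(4),s['wrist_torque'].round(2))"
```

```text
time_s: 24.7
position: [0.5584, -0.049, 0.1985]
eef_rot: [3.113, 0.546, -3.065]
ft_force: [-1.0, 1.0, 3.3]
finger_gap: 0.0228
finger_force: 98.0
[-0.0619 -0.0391  0.1985] [ 0.18 -0.08  0.25]
```

```bash
python3 -m handwheel '[{"x":0,"y":-0.0013,"z":0,"yaw":0},{"x":0,"y":-0.0013,"z":0,"yaw":0},{"x":0,"y":-0.0013,"z":0,"yaw":0},{"x":0,"y":-0.0013,"z":0,"yaw":0},{"x":0,"y":0,"z":0,"yaw":0}]'
python3 -c "
from h import *
s=sensors.observe();print(rack(s['position']).round(4),s['wrist_torque'].round(2))"
```

```text
time_s: 25.32
position: [0.5586, -0.0509, 0.1985]
eef_rot: [3.113, 0.546, -3.065]
ft_force: [-0.7, 3.2, 3.7]
finger_gap: 0.0225
finger_force: 98.0
[-0.0618 -0.041   0.1985] [ 0.34 -0.17  0.47]
```

```bash
python3 -m handwheel '[{"x":0,"y":-0.001,"z":0,"yaw":0},{"x":0,"y":-0.001,"z":0,"yaw":0},{"x":0,"y":-0.001,"z":0,"yaw":0},{"x":0,"y":0,"z":0,"yaw":0},{"x":0,"y":0,"z":0,"yaw":0}]'
python3 -c "
from h import *
s=sensors.observe();print(rack(s['position']).round(4),s['wrist_torque'].round(2))"
```

```text
time_s: 25.95
position: [0.5587, -0.0521, 0.1985]
eef_rot: [3.114, 0.546, -3.065]
ft_force: [-0.7, 2.3, 2.9]
finger_gap: 0.0224
finger_force: 98.0
[-0.0618 -0.0422  0.1985] [ 0.38 -0.2   0.52]
```

```bash
python3 -m handwheel '[{"x":0,"y":-0.001,"z":0,"yaw":0},{"x":0,"y":-0.001,"z":0,"yaw":0},{"x":0,"y":-0.001,"z":0,"yaw":0},{"x":0,"y":0,"z":0,"yaw":0},{"x":0,"y":0,"z":0,"yaw":0}]'
python3 -c "
from h import *
s=sensors.observe();print(rack(s['position']).round(4),s['wrist_torque'].round(2))"
```

```text
time_s: 26.58
position: [0.5589, -0.0533, 0.1985]
eef_rot: [3.114, 0.546, -3.065]
ft_force: [-0.9, 3.0, 3.8]
finger_gap: 0.0227
finger_force: 98.0
[-0.0618 -0.0434  0.1985] [ 0.38 -0.27  0.47]
```

```bash
python3 -m handwheel '[{"x":0,"y":-0.001,"z":0,"yaw":0},{"x":0,"y":-0.001,"z":0,"yaw":0},{"x":0,"y":0,"z":0,"yaw":0},{"x":0,"y":0,"z":0,"yaw":0},{"x":0,"y":0,"z":0,"yaw":0}]'
python3 - <<'E'
from prof import *
s=sensors.observe();print(rack(s['position']).round(4),s['wrist_torque'].round(2))
P=imaging.capture("top");ys=np.arange(-.115,-.03,.003)
print((samp(P,.0145,.19,ys,P["z_map"])*1000).round().astype(int))
E
```

```text
time_s: 27.2
position: [0.5589, -0.054, 0.1984]
eef_rot: [3.113, 0.546, -3.065]
ft_force: [-1.0, 3.4, 4.3]
finger_gap: 0.0224
finger_force: 98.0
[-0.0618 -0.0442  0.1984] [ 0.4  -0.37  0.61]
[1810 1808 1811 1797 1777 1767 1751 1721 1601 1598 1596 1595 1600 1604
 1627 1618 1610 1610 1634 1652 1647 1639 1638 1633 1623 1616 1610 1609
 1617]
```

```bash
python3 -m handwheel '[{"x":0,"y":-0.001,"z":0,"yaw":0},{"x":0,"y":-0.001,"z":0,"yaw":0},{"x":0,"y":0,"z":0,"yaw":0},{"x":0,"y":0,"z":0,"yaw":0},{"x":0,"y":0,"z":0,"yaw":0}]'
python3 -c "
from h import *
s=sensors.observe();print(rack(s['position']).round(4),s['wrist_torque'].round(2))"
```

```text
time_s: 27.88
position: [0.5589, -0.0544, 0.1984]
eef_rot: [3.113, 0.546, -3.065]
ft_force: [-0.4, 5.8, 4.9]
finger_gap: 0.0225
finger_force: 98.2
[-0.0619 -0.0445  0.1984] [ 0.83 -0.32  0.83]
```

```bash
python3 -m handwheel '[{"x":0,"y":-0.001,"z":-0.001,"yaw":0},{"x":0,"y":-0.001,"z":0,"yaw":0},{"x":0,"y":0,"z":0,"yaw":0},{"x":0,"y":0,"z":0,"yaw":0},{"x":0,"y":0,"z":0,"yaw":0}]'
python3 -c "
from h import *
s=sensors.observe();print(rack(s['position']).round(4),s['wrist_torque'].round(2))"
```

```text
time_s: 28.5
position: [0.5588, -0.0546, 0.1985]
eef_rot: [3.112, 0.545, -3.064]
ft_force: [1.5, 8.0, 3.0]
finger_gap: 0.0224
finger_force: 98.2
[-0.062  -0.0447  0.1985] [ 1.11 -0.48  1.19]
```

The Y force climbed from 3 to 8 N while the motion stalled at the expected place: it bears on the collar, at about 5 N net. Releasing.

```bash
python3 -m handwheel '[{"x":0,"y":0,"z":0,"yaw":0},{"x":0,"y":0,"z":0,"yaw":0},{"x":0,"y":0,"z":0,"yaw":0},{"x":0,"y":0,"z":0,"yaw":0},{"x":0,"y":0,"z":0,"yaw":0}]' 0
python3 - <<'E'
from prof import *
s=sensors.observe();print(rack(s['position']).round(4),s['wrist_torque'].round(2))
P=imaging.capture("top");ys=np.arange(-.115,.05,.003)
print((samp(P,.0145,.19,ys,P["z_map"])*1000).round().astype(int))
E
```

```text
time_s: 29.12
position: [0.5588, -0.0558, 0.1986]
eef_rot: [3.113, 0.546, -3.065]
ft_force: [-0.6, 0.2, -0.4]
finger_gap: 0.0426
finger_force: 0.0
[-0.0621 -0.0459  0.1986] [-0.11  0.29  0.02]
[1808 1807 1809 1800 1776 1764 1748 1720 1601 1602 1599 1595 1593 1603
 1630 1617 1605 1638 1659 1653 1644 1642 1636 1624 1620 1611 1605 1605
 1623 1671 1673 1656 1654 1650 1645 1641 1692 1705 1680 1663 1650 1724
 1810 1808 1803 1789 1782 1768 1744 1729 1727 1814 1816 1814 1809]
```

```bash
python3 -m handwheel '[{"x":0,"y":0.003,"z":-0.02,"yaw":0},{"x":0,"y":0,"z":-0.04,"yaw":0},{"x":0,"y":0,"z":-0.06,"yaw":0},{"x":0,"y":0,"z":-0.1,"yaw":0},{"x":0,"y":0,"z":-0.1,"yaw":0}]' 
python3 - <<'E'
from prof import *
s=sensors.observe();print(rack(s['position']).round(4))
P=imaging.capture("top");ys=np.arange(-.115,-.03,.002)
print((samp(P,.0145,.19,ys,P["z_map"])*1000).round().astype(int)); print((lambda c:(c[:,0]-c[:,2]).round().astype(int))(samp(P,.0125,.197,ys,P["frame"])))
q=imaging.capture("side")
a=cv2.resize(P["frame"][130:230,290:430],(560,400),interpolation=cv2.INTER_CUBIC)[:,60:460];b=cv2.resize(q["frame"][100:200,270:370],(400,400),interpolation=cv2.INTER_CUBIC)
cv2.imwrite("pics/f.png",np.hstack([a,b])[...,::-1])
E
```

```text
time_s: 29.8
position: [0.4916, -0.0632, 0.3101]
eef_rot: [3.114, 0.547, -3.064]
ft_force: [-0.2, 0.7, -0.6]
finger_gap: 0.0424
finger_force: 0.0
[-0.1297 -0.0473  0.3101]
[1814 1818 1816 1815 1801 1790 1773 1765 1754 1751 1735 1682 1605 1601
 1599 1601 1598 1597 1600 1605 1615 1631 1628 1609 1608 1624 1655 1655
 1654 1649 1646 1640 1637 1632 1630 1624 1619 1616 1610 1608 1607 1614
 1625]
[42 42 42 44 45 47 48 47 45 44 44 47 49 52 53 54 55 55 52 46 38 32 28 26
 26 25 26 27 27 28 29 29 28 26 24 23 22 24 26 28 29 30 29]
```

View pics/f.png

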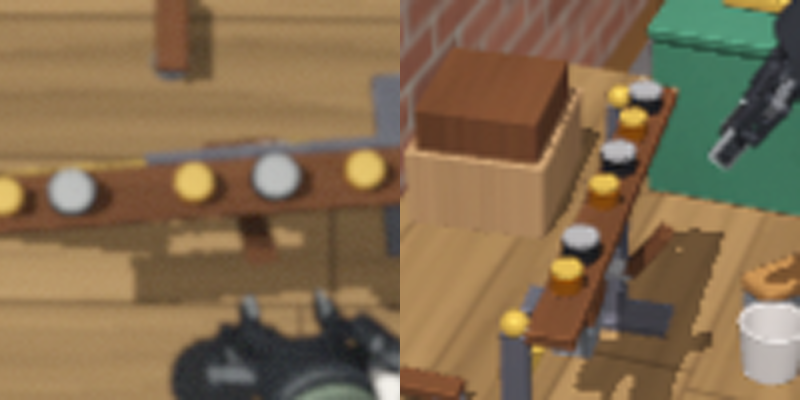

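The picture shows the carrier hanging under the keeper, with its back at (240,145) and its grip at (258,235). The gripper is clear at (250,340) and the tins are undisturbed. The depth profile shows no gap between strap and collar, and the collar's edge is where it was. Handing in.

```bash
python3 -c "
from h import *
print(job.hand_in())"
```

```text
the job is handed in; nothing more can be done
None
```

The carrier hangs on the rail under the keeper against the stop collar. I pressed it there with about 5 N; the pictures show no gap and no sign that the collar shifted. I handed in the job at about 30 s with the gripper clear, and no verdict came back.

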